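Refit the drip tray of a chocolate tempering machine and hang up its dipper

ROBOT

A 7-joint arm with a two-finger parallel gripper is mounted at the origin on the work surface. World frame = base frame: x ahead of the robot, y to its left, z up, the work surface at z = 0. Lengths are in m, angles in degrees, forces in N, time in s.
With the tool pointing down it reaches from about 0.4 to 0.9 m from the base axis. Payload 5.5 kg.
Tool frame: the origin (TCP) lies midway between the tips of the shut fingers; the grasp point (between the pads) lies 19 mm behind it; y points along the fingers, x is the direction in which the jaws open and shut, and the axes are right-handed (so a half turn about y gives the same grasp; the last joint's range is limited). The gripper opens to 92 mm and grips with 3 to 60 N. Pads are 19 mm wide; open, the fingers measure 130 mm over their backs; the gripper's body (75 mm by 190 mm) begins 47 mm behind the grasp point.
Start: joints at [-52.471, 28.699, -24.465, 88.831, 12.651, 65.22, -12.049], TCP at [0.248, 0.601, 0.227] pointing down, gripper open.
Joint ranges: [-164.97, 164.97], [-17.58, 116.51], [-87.97, 89.64], [11.32, 138.91], [-80.73, 260.73], [10.89, 115.49], [-147.41, 147.41]. Speed limits (degrees/s): [147.25, 147.25, 180, 180, 180, 180, 180].

INTERFACE

Orientations are given as a 3x3 rotation matrix whose columns are the frame's x, y, z axes.
In Python, from plant import env, viewer gives the robot as it stands. The module is installed in compiled form; this text tells all that it offers.
- The arm moves only by the tool carry_out, never from a script. Its argument "motion" is a list of rows, each an object of numbers: "fingers": the finger opening in mm, from 0 to 91.8; "dx", "dy", "dz": the shift along the tool's x, y, z in mm; "wx", "wy", "wz": the turn, a rotation vector about the tool's x, y, z in rad. A call has 1 to 20 rows; each row is the pose to reach, as a shift and turn from the pose measured when the call began, along the tool's axes at that moment; what a row does not reach only later rows make up. A row lasts 1/8 s, in which the tool goes at most 62.5 mm and 10.7 degrees, less where a joint would pass 70% of its speed; a pose out of reach is approached as far as the arm can. A call with a gripper value outside its range is refused whole. The fingers move at their own pace and stop on an object; "squeeze" is the grip in N (left out, the last holds). Time passes only in rows, so rows that repeat a pose let the fingers close. It gives the time, the measured TCP pose, the force and the opening at its end, in the units of the state.
- env.get_state(): the state, without advancing time (a new reading comes with each control period).
- viewer.get_image(name): name is "scene" or "top" or "wrist"; returns (picture, depth): 480x640x3 uint8, red, green, blue; 480x640 float32, m along the optical axis (not along the pixel's ray), 0 where there is no reading.
- viewer.calibration(name): a dict with "fov_y" (degrees; the focal length in pixels is half the picture's height over the tangent of half this angle, whatever the lens; pixels are square), "cx", "cy" (the principal point, pixels), "extrinsics" (4x4, takes a point from world to camera coordinates). Camera axes: x right, y down, z forward; pixel columns grow to the right and rows downward; lengths in m; the calibration is good to about 2 mm. The wrist camera is an equidistant fisheye: a pixel r from the principal point sees the ray r / f radians off the axis. A picture is of the moment at which its call begins: read the wrist's pose just before it. calibration takes no time and is no camera call; for the wrist camera it gives the pose at the moment of the call.
- env.hand_in(): hands the job in, once; it reports no verdict.
The state is a dict: "time_s": time; "joint_pos": joint angles; "joint_velocities": joint speeds; "effort": joint torques, N m; "tcp_pos": TCP position; "tcp_rot": TCP orientation; "force": force on the tool from outside, world axes, zero at the start; "ft_torque": the same for the moment, N m; "grip_width": finger opening in m.
Only numpy, scipy, OpenCV 4.12 (cv2) and the standard library are available. Lean on these libraries where they do the work, as an engineer would, in place of code of your own. Each camera call takes 0.05 s, during which the arm holds its last target. There are 200 camera calls.

TASK

Make the tempering machine's serving side ready: hang the steel dipper, which was left standing in the way, by its hook over the utensil rail on the front of the machine, and push the drip tray along the bench between its guides, fully home under the tap, until the two sprung balls click into its side notches and hold it. Let the dipper go once it hangs, and leave everything else on the bench where it stands, without knocking anything over.

Things in the scene. Friction and masses are not known exactly. Their poses are not given: they have to be found in the camera images.
- machine: Fixed steel tempering machine. Frame: +x points INTO the machine (the way the tray is pushed), +y to the rail's side (towards the robot), z up; origin on the bench under the middle of the tray's place. In this frame, mm: its body is a box x 105..445, y -150..240, up to z 260, with a round hopper on top up to z 350. Before it, x under -62, the bench is open.
- tray_home (a point): Where point tray_mid lies when the tray is home, 17 above the bench; axes as the machine's. From here, mm: two dark guides on the bench, 32 high, have inner faces at y +-67 (outer +-81) from x -30 to 92; ahead of that they flare out to y +-86 (outer corners +-96) at x -62. End stop for the tray's front at x 92. The floor between is the bare bench.
- tap_tip (a point): Lower end of the tap's spout, 135 mm above the bench, over the tray's place at machine x 50, y 0. The tap runs from there up to z 222 and back to the machine, 35 mm thick; its small lever reaches z 277 and x 16.
- rail_mid (a point): Middle of the utensil rail: a level steel bar 12 mm in diameter, 160 long, along the machine's y, its axis 184 above the bench and 65 in front of the machine's body, at machine x 40, y 70..230. An arm runs back from it to the machine 4 mm from each end, leaving 140 mm of free bar. Axes as the machine's.
- catch_near (a joint): How far the sprung brass ball in the +y guide (robot's side) is pressed back into it, m; 0 = out. Ball radius 8 mm, 6 mm proud of the guide's inner face, at machine x 45, 17 above the bench; spring 2 N at 0, 4 N at 4 mm. Reads about 0.004 while the tray's side passes, drops to 0 with a click when the side notch reaches it.
- catch_far (a joint): The same for the ball in the other guide (-y).
- tray_mid (a point): Centre of the loose drip tray, 180 (x) x 130 (y) x 34 mm, 0.3..0.6 kg, closed slotted top, too wide to grip; slides on 4 feet 3 high at x +-50, y +-40. Site 17 above its underside; +x to its front end, which goes in first, -x to its black rear panel. V notch for the ball in each side, 45 behind the front end. Home, its rear stands 28 out of the guide ends. Passing the balls takes 10..17 N; the end stop is 2 mm past home.
- dipper_grip (a point): Centre of the black grip, 16 (x) x 18 (y) x 62 (z) mm, of the loose steel dipper (0.16..0.29 kg) that stands upright on its cup; 185 above the cup's underside. z up; +x from stem to cup and hook tip. Below the grip a flat stem 4 x 18 runs down to the cup (64 diameter, 55 high, axis 34 to +x of the stem), with the hook on the stem between cup and grip.
- dipper_hook (a point): Underside of the crown of the dipper's hook, 16 to +x of and 51 mm below the grip's centre; axes as dipper_grip. Hook 18 wide (y), mouth downward, 28 from stem to tip, tip 30 below the crown's underside; crown 6 thick. Hung, the crown rests on top of the rail, the dipper upright, its +x along the machine's +x: stem on the outer side, hook tip and cup to the machine's side.
- bottle: Green squeeze bottle, 52 diameter, 168 high, origin under its centre, z up. Leave it.
- jar: Clear jar with a white lid, 66 diameter, 92 high, origin under its centre. Leave it.
- beaker: Clear beaker, 66 diameter, 100 high, origin under its centre. Leave it.
- mould: Clear chocolate mould, 200 (x) x 120 (y) x 22 high, origin under its centre. Leave it.
Things that resemble listed ones, but are neither listed nor needed, are in the scene too. Leave any purple look-alike of the part that bears dipper_grip alone. What is shaped like the part that bears tray_mid but pink is not meant.

How it is judged:
By the outcome, as a careful person would: the job done as asked, in the order asked, and still so for the second after the job is handed in, with the robot touching nothing.
It also fails if it takes over 69 s, if anything falls off the work surface, if the arm or the gripper's body presses on something with over 40 N, if the wrist force passes 120 N, or if a joint passes its speed limit or range.

## Working session

There is one attempt and no reset: what is moved stays moved. The work goes in short steps, Python scripts to look and compute and a tool call to move; the robot and the scene stay as the last step left them, time stands still between calls to the robot, and variables do not carry over. Pictures are saved under pics/ and viewed, about 8 in all and at most 12, crops included, and the job is handed in when it is done.

Besides the shell and the picture viewer there is one more tool, called after "Emit:" as a command line: name --argument value ..., lists and objects as JSON in quotes. carry_out: Moves the arm, as the interface text tells. Its arguments: {"type":"object","properties":{"motion":{"type":"array"},"squeeze":{"type":"number"}},"required":["motion"]}

```bash
mkdir -p pics
cat > h.py <<'E'
import numpy as np, cv2
from plant import env, viewer
def grab(n,tag):
    c=viewer.calibration(n); im,d=viewer.get_image(n)
    cv2.imwrite(f'pics/{tag}.png',im[:,:,::-1]); np.savez(f'{tag}.npz',im=im,d=d,E=c['extrinsics'],f=240/np.tan(np.radians(c['fov_y'])/2),cx=c['cx'],cy=c['cy'])
    return im,d
def cloud(tag):
    z=np.load(f'{tag}.npz'); d=z['d']; v,u=np.mgrid[0:480,0:640]
    P=np.stack([(u-z['cx'])/z['f']*d,(v-z['cy'])/z['f']*d,d],-1)
    E=z['E']; W=(P-E[:3,3])@E[:3,:3]; W[d==0]=np.nan
    return z['im'],W
E
python3 - <<'E'
from h import *
for n in('scene','top'):grab(n,n+'0')
s=env.get_state();print(s['time_s'],s['tcp_pos'],s['tcp_rot'],s['force'])
for n in('scene','top'):
  im,W=cloud(n+'0')
  print(viewer.calibration(n));
E
```

```text
0.1 [0.24799257 0.60016756 0.22579485] [[ 3.81813346e-01 -7.32919868e-04 -9.24239164e-01]
 [ 9.24237861e-01 -1.55425319e-03  3.81814040e-01]
 [-1.71634076e-03 -9.99998524e-01  8.39576820e-05]] [-0.57417704 -0.03030418 -0.20651462]
{'fov_y': 57.361493664129355, 'cx': 317.06852774304514, 'cy': 236.1724715583539, 'extrinsics': array([[ 0.82012586,  0.57160742, -0.0256617 , -0.35252483],
       [ 0.30728955, -0.47783564, -0.82294972, -0.12199879],
       [-0.48266624,  0.66703678, -0.56753435,  1.38408855],
       [ 0.        ,  0.        ,  0.        ,  1.        ]])}
{'fov_y': 55.789095214646466, 'cx': 314.09364061714894, 'cy': 243.48576796202468, 'extrinsics': array([[-0.01067881, -0.99979799, -0.01702795, -0.10099718],
       [-0.983943  ,  0.01354052, -0.17796859,  0.56840315],
       [ 0.1781632 ,  0.01485404, -0.98388883,  1.22538735],
       [ 0.        ,  0.        ,  0.        ,  1.        ]])}
```

View pics/scene0.png

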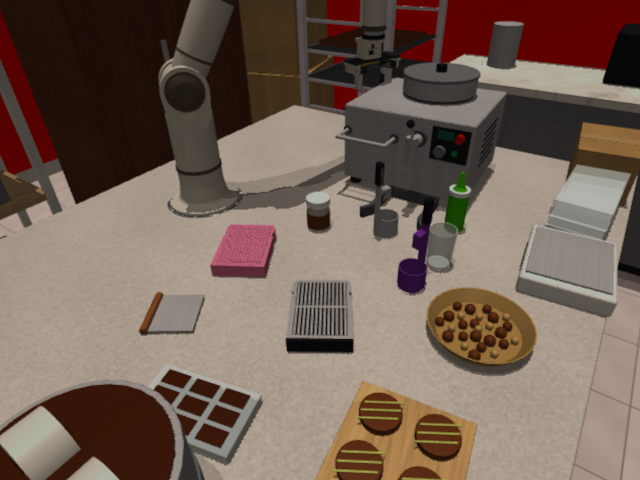

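View pics/top0.png

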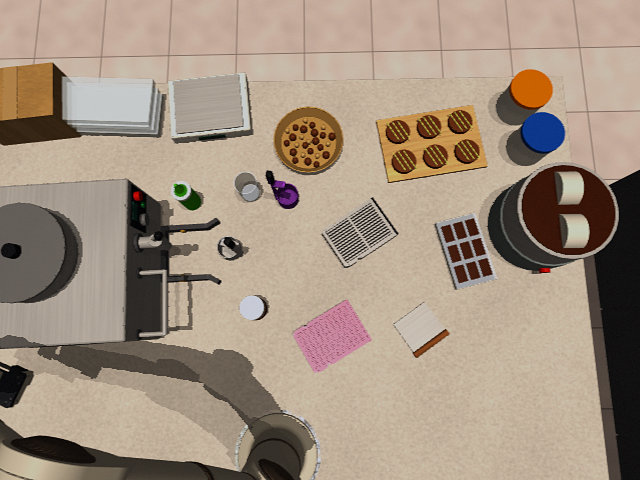

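Candidates for the dipper are the steel one at top (230,246) / scene (382,200), which I choose, and the purple one at top (285,190) / scene (420,245), a decoy. For the tray, the grey one with black rear at top (360,232) / scene (320,315) is the one I choose. The pink one at top (332,335) is a decoy.

Run:
```python
from h import *
np.set_printoptions(precision=4,suppress=True)
im,W=cloud('top0'); im2,W2=cloud('scene0')
def p(n,W,pts):
  for u,v in pts: print(n,u,v,W[v,u],im[v,u] if n=='t' else im2[v,u])
p('t',W,[(400,300),(250,307),(232,247),(360,232),(332,335),(150,270),(150,330),(163,300),(118,200),(118,335),(215,222),(215,280),(60,290)])
def box(im,W,n,r,x,y,z):
  m=(W[...,0]>x[0])&(W[...,0]<x[1])&(W[...,1]>y[0])&(W[...,1]<y[1])&(W[...,2]>z[0])&(W[...,2]<z[1])
  return m
c=W[232,360]
m=box(im,W,'t',0,(c[0]-.14,c[0]+.14),(c[1]-.14,c[1]+.14),(.026,.045)); 
k,l=cv2.connectedComponents(m.astype(np.uint8)); m=l==l[232,360]
P=W[m]; r=cv2.minAreaRect((P[:,:2]*1000).astype(np.float32)); print('tray top',m.sum(),r,cv2.boxPoints(r),np.median(P[:,2]))
# second: scene camera
m=box(im2,W2,'s',0,(c[0]-.14,c[0]+.14),(c[1]-.14,c[1]+.14),(.026,.045))
k,l=cv2.connectedComponents(m.astype(np.uint8)); m=l==l[315,320]
P=W2[m];r=cv2.minAreaRect((P[:,:2]*1000).astype(np.float32)); print('tray scene',m.sum(),r,cv2.boxPoints(r),np.median(P[:,2]))
o=np.concatenate([cv2.resize(im[170:330,100:310],None,fx=2.8,fy=2.8,interpolation=2)[:448,:588]],1)
o2=cv2.resize(im2[110:260,320:480],None,fx=3,fy=3,interpolation=2)
cv2.imwrite('pics/c1.png',np.concatenate([cv2.resize(o,(420,320)),cv2.resize(o2,(360,320))],1)[:,:,::-1])
```

```text
t 400 300 [ 0.409  -0.3504  0.0005] [199 182 160]
t 250 307 [0.3903 0.0635 0.0929] [199 203 214]
t 232 247 [0.5385 0.0988 0.1742] [0 0 0]
t 360 232 [ 0.6011 -0.239   0.0365] [101  94  89]
t 332 335 [ 0.314  -0.154   0.0394] [185 120 143]
t 150 270 [0.481  0.3011 0.1849] [139 130 120]
t 150 330 [0.3331 0.3203 0.1123] [42 41 37]
t 163 300 [0.4057 0.2628 0.1905] [182 174 164]
t 118 200 [0.6412 0.358  0.262 ] [165 155 143]
t 118 335 [0.3235 0.338  0.2593] [178 167 156]
t 215 222 [0.6383 0.1789 0.0282] [31 29 28]
t 215 280 [0.4697 0.1738 0.0297] [64 60 60]
t 60 290 [0.4275 0.48   0.2602] [71 67 61]
tray top 2803 ((602.629150390625, -237.83242797851562), (130.6143798828125, 181.2268524169922), 32.74074172973633) [[ 498.6903 -196.9357]
 [ 596.7048 -349.3704]
 [ 706.568  -278.7291]
 [ 608.5535 -126.2944]] 0.03389548104760675
tray scene 3994 ((605.2337646484375, -236.55360412597656), (130.06687927246094, 185.07998657226562), 32.79047775268555) [[ 500.4462 -193.9793]
 [ 600.6797 -349.568 ]
 [ 710.0213 -279.1279]
 [ 609.7878 -123.5392]] 0.033855578982026235
```

View pics/c1.png

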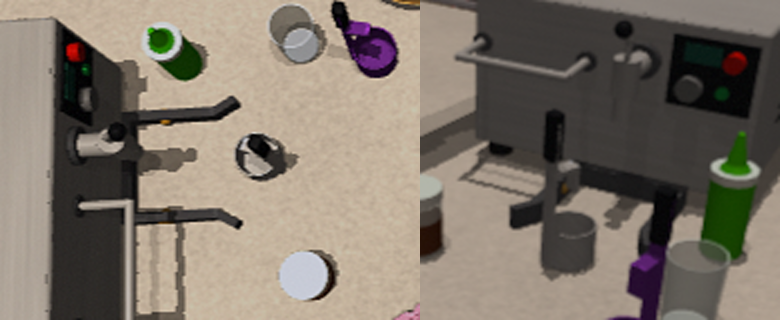

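Run:
```python
from h import *
np.set_printoptions(precision=4,suppress=True)
T=cloud('top0');S=cloud('scene0')
def sel(W,x,y,z): return ((W>[x[0],y[0],z[0]])&(W<[x[1],y[1],z[1]])).all(-1)
for n,(im,W) in (('t',T),('s',S)):
  print(n)
  # rail
  P=W[sel(W,(.3,.6),(.22,.295),(.165,.205))]
  v=cv2.fitLine(P.astype(np.float32),cv2.DIST_HUBER,0,.01,.01).ravel()
  print('rail',len(P),v,'xr',np.percentile(P[:,0],[0,2,98,100]),'zmax',np.percentile(P[:,2],[50,95]))
  # machine front face
  P=W[sel(W,(.3,.7),(.31,.375),(.06,.245))]
  for _ in range(4):
    a=np.polyfit(P[:,0],P[:,1],1); r=P[:,1]-np.polyval(a,P[:,0]); P=P[abs(r)<max(.003,np.median(abs(r))*1.5)]
  print('front',len(P),a,np.degrees(np.arctan(a[0])))
  # top plate edge
  P=W[sel(W,(.25,.8),(.3,.8),(.252,.268))]
  print('top x',np.percentile(P[:,0],[.5,99.5]),'ymin',np.percentile(P[:,1],.5))
  for lo,hi in ((.54,.70),(.40,.54)):
    P=W[sel(W,(lo,hi),(.08,.33),(.027,.036))]
    print('guide',len(P)); 
    for y0 in (.12,.15,.18,.21,.24,.27,.3):
      q=P[abs(P[:,1]-y0)<.006]; 
      if len(q): print('  ',y0,q[:,0].min(),q[:,0].max())
  P=W[sel(W,(.49,.6),(.04,.2),(.158,.23))]; print('grip',len(P),P.mean(0),P.min(0),P.max(0)); 
  q=P[P[:,2]>.20]; print(' griptop',len(q),q.mean(0),q[:,2].max(),np.median(q[:,2]))
  P=W[sel(W,(.47,.6),(.02,.2),(.045,.062))]; print('cup rim',len(P),P.min(0),P.max(0),cv2.minEnclosingCircle((P[:,:2]*1000).astype(np.float32)) if len(P) else 0)
  P=W[sel(W,(.49,.6),(.04,.2),(.065,.15))]; print('stem/hook',len(P))
  for z in np.arange(.065,.15,.012):
    q=P[abs(P[:,2]-z)<.006]
    if len(q): print('  ',z,len(q),q[:,:2].min(0),q[:,:2].max(0))
```

```text
t
rail 520 [0.9995 0.0272 0.014  0.4419 0.2636 0.1882] xr [0.319  0.3213 0.5551 0.5643] zmax [0.188  0.1962]
front 2978 [0.0382 0.3106] 2.188596948418715
top x [0.3015 0.6905] ymin 0.3258559079614501
guide 329
   0.15 0.5409706553687688 0.5409706553687688
   0.18 0.6321050805309597 0.6503076741726996
   0.21 0.6201945137734174 0.6356816361977791
   0.24 0.6200044390584842 0.6919539082404593
   0.27 0.6178221180805125 0.6302526208747439
   0.3 0.6162815507204937 0.630339066269179
guide 332
   0.12 0.5311250289029955 0.5322899365488502
   0.18 0.46694070126457543 0.48136071673047215
   0.21 0.47288495857081564 0.48759021055310653
   0.24 0.4731721518098782 0.4846751334103153
   0.27 0.47063148689934314 0.4820752779999324
   0.3 0.4685419606869711 0.4827635480459303
grip 91 [0.5453 0.1008 0.1999] [0.5371 0.0934 0.1592] [0.5559 0.1115 0.2218]
 griptop 54 [0.5467 0.1024 0.2135] 0.22179263822252906 0.21367139319006595
cup rim 89 [0.5291 0.0981 0.045 ] [0.5922 0.1654 0.0599] ((560.611328125, 131.34854125976562), 34.46422576904297)
stem/hook 79
   0.065 4 [0.5397 0.0976] [0.5539 0.108 ]
   0
[... 1105 characters left out ...]
0 [0.5531 0.0997 0.1885] [0.5386 0.0925 0.1582] [0.5619 0.1119 0.2157]
 griptop 64 [0.5526 0.1005 0.2091] 0.21569884228963307 0.20961991791978768
cup rim 150 [0.5364 0.0985 0.045 ] [0.596  0.1708 0.0615] ((561.4118041992188, 134.43600463867188), 36.54258728027344)
stem/hook 269
   0.065 12 [0.5442 0.0998] [0.5584 0.1051]
   0.077 22 [0.5424 0.0992] [0.5591 0.108 ]
   0.089 22 [0.5417 0.0984] [0.559  0.1076]
   0.10099999999999999 33 [0.5404 0.0993] [0.572  0.1369]
   0.11299999999999999 49 [0.5439 0.0993] [0.5726 0.1384]
   0.12499999999999999 38 [0.5416 0.0989] [0.5719 0.1338]
   0.13699999999999998 80 [0.5412 0.0971] [0.5731 0.1379]
   0.14899999999999997 13 [0.5417 0.099 ] [0.5591 0.1072]
```

The crop confirms the steel dipper, with black grip at about (555,135) and its hook towards the machine. My fits put the machine origin at about (0.554, 0.227) with +x = (-0.038, 0.999), and the dipper grip at about (0.549, 0.102). The dipper's yaw almost matches the present tool x axis, so I lift over the machine and go above it.

Emit:
carry_out --motion '[{"dy": -60,"fingers": 91.8},{"dy": -120},{"dx": -30,"dz": -40,"dy": -174},{"dx": -65,"dz": -90,"dy": -174},{"dx": -345,"dz": -468,"dy": -174},{"dx": -345,"dz": -468,"dy": -174},{"dx": -345,"dz": -468,"dy": -174},{"dx": -345,"dz": -468,"dy": -174},{"dx": -345,"dz": -468,"dy": -174},{"dx": -345,"dz": -468,"dy": -174},{"dx": -345,"dz": -468,"dy": -174},{"dx": -345,"dz": -468,"dy": -174},{"dx": -345,"dz": -468,"dy": -174},{"dx": -345,"dz": -468,"dy": -174}]'

```text
validation failed for argument at $.mo...
```

```bash
cat >> h.py <<'E'
def to(p):  # world target -> tool shift mm
    s=env.get_state(); return np.round((np.array(s['tcp_rot']).T@(np.array(p)-s['tcp_pos']))*1000,1)
def st():
    s=env.get_state(); R=np.array(s['tcp_rot'])
    print('t',round(s['time_s'],2),'p',np.round(s['tcp_pos'],4),'yaw_cw',round(float(np.degrees(np.arctan2(R[0,0],R[1,0]))),2),'ydir',np.round(R[:,1],3),'F',np.round(s['force'],2),'w',round(s['grip_width'],4),'q',np.round(s['joint_pos'],0)); return s
E
python3 - <<'E'
from h import *
st(); print(to([.549,.1025,.166])); grab('wrist','w1'); z=np.load('w1.npz'); print(z['f'],z['cx'],z['cy'])
E
```

```text
t 0.1 p [0.248  0.6002 0.2258] yaw_cw 22.45 ydir [-0.001 -0.002 -1.   ] F [-0.57 -0.03 -0.21] w 0.0919 q [-52.  29. -24.  89.  13.  65. -12.]
[-344.9   60.3 -468.2]
371.64829954431775 316.77720829353115 237.324804472907
```

View pics/w1.png

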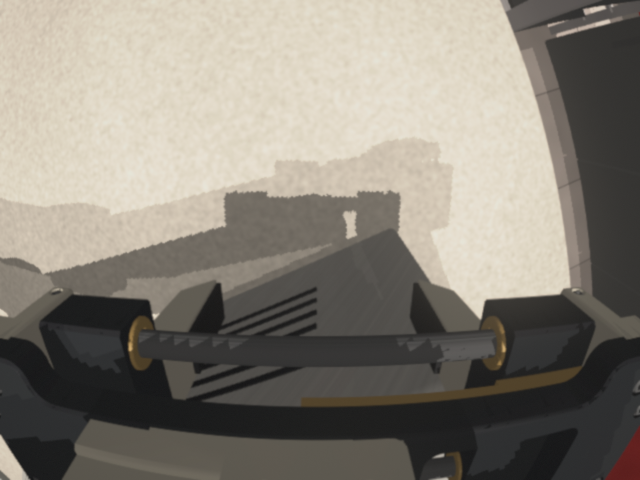

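The move was refused for its row format, and the wrist picture shows only bench and machine wall below the fingers, since the arm is still at the start. I'll give every key in each row.

Emit:
carry_out --motion '[{"fingers": 91.8,"dx": 0,"dy": -60,"dz": 0,"wx": 0,"wy": 0,"wz": 0},{"fingers": 91.8,"dx": 0,"dy": -120,"dz": 0,"wx": 0,"wy": 0,"wz": 0},{"fingers": 91.8,"dx": -30,"dy": -174,"dz": -40,"wx": 0,"wy": 0,"wz": 0},{"fingers": 91.8,"dx": -65,"dy": -174,"dz": -90,"wx": 0,"wy": 0,"wz": 0},{"fingers": 91.8,"dx": -345,"dy": -174,"dz": -468,"wx": 0,"wy": 0,"wz": 0},{"fingers": 91.8,"dx": -345,"dy": -174,"dz": -468,"wx": 0,"wy": 0,"wz": 0},{"fingers": 91.8,"dx": -345,"dy": -174,"dz": -468,"wx": 0,"wy": 0,"wz": 0},{"fingers": 91.8,"dx": -345,"dy": -174,"dz": -468,"wx": 0,"wy": 0,"wz": 0},{"fingers": 91.8,"dx": -345,"dy": -174,"dz": -468,"wx": 0,"wy": 0,"wz": 0},{"fingers": 91.8,"dx": -345,"dy": -174,"dz": -468,"wx": 0,"wy": 0,"wz": 0},{"fingers": 91.8,"dx": -345,"dy": -174,"dz": -468,"wx": 0,"wy": 0,"wz": 0},{"fingers": 91.8,"dx": -345,"dy": -174,"dz": -468,"wx": 0,"wy": 0,"wz": 0},{"fingers": 91.8,"dx": -345,"dy": -174,"dz": -468,"wx": 0,"wy": 0,"wz": 0},{"fingers": 91.8,"dx": -345,"dy": -174,"dz": -468,"wx": 0,"wy": 0,"wz": 0}]' --squeeze 20

```text
time_s: 1.9
tcp_pos: [0.5485, 0.1039, 0.4001]
tcp_rot: [[0.381, -0.002, -0.925], [0.925, -0.001, 0.381], [-0.001, -1.0, 0.001]]
force: [0.0, 0.6, 1.8]
grip_width: 0.0919
```

Run:
```python
from h import *
st(); print(to([.549,.1025,.166])); grab('wrist','w2')
```

```text
t 1.9 p [0.5485 0.1039 0.4001] yaw_cw 22.4 ydir [-0.002 -0.001 -1.   ] F [0.04 0.58 1.83] w 0.0919 q [-8. 11. -6. 89.  1. 80. 53.]
[ -0.8 234.1  -1.3]
```

View pics/w2.png

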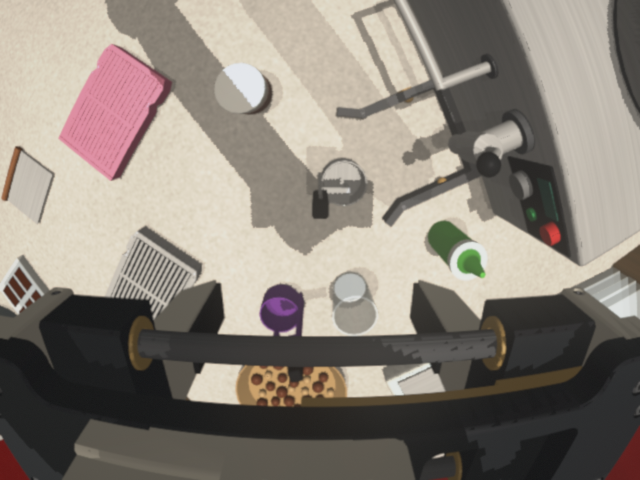

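The wrist view shows the dipper alone below, with grip at (320,205) and cup at (342,180); the purple one is at (281,308). I check its pose with the wrist depth.

```bash
cat >> h.py <<'E'
def fcloud(tag):
    z=np.load(f'{tag}.npz'); d=z['d']; v,u=np.mgrid[0:480,0:640]
    a,b=u-z['cx'],v-z['cy']; r=np.hypot(a,b)+1e-9; t=np.tan(r/z['f'])/r
    P=np.stack([a*t*d,b*t*d,d],-1); E=z['E']; W=(P-E[:3,3])@E[:3,:3]; W[d==0]=np.nan
    return z['im'],W
E
python3 - <<'E'
from h import *
np.set_printoptions(precision=4,suppress=True)
im,W=fcloud('w2'); m=np.zeros(W.shape[:2],bool); m[140:230,290:380]=1
W[~m]=np.nan; P=W.reshape(-1,3);P=P[~np.isnan(P[:,0])]
for z0,z1 in ((.205,.225),(.16,.205),(.115,.15),(.06,.11),(.04,.06)):
  q=P[(P[:,2]>z0)&(P[:,2]<z1)]
  if len(q)>4: r=cv2.minAreaRect((q[:,:2]*1000).astype(np.float32)); print(z0,len(q),q.mean(0),q.min(0),q.max(0),r)
E
```

```text
0.205 325 [0.5488 0.1079 0.2154] [0.5396 0.0978 0.205 ] [0.5604 0.1171 0.219 ] ((549.7781982421875, 107.69236755371094), (15.353120803833008, 18.192241668701172), 67.48831939697266)
0.16 108 [0.5422 0.1108 0.1837] [0.5398 0.1028 0.1611] [0.5474 0.1171 0.205 ] ((542.9812622070312, 110.49580383300781), (15.41869831085205, 2.978156566619873), 66.45423126220703)
0.115 424 [0.5564 0.1262 0.1396] [0.5409 0.1094 0.1174] [0.5715 0.1421 0.1499] ((556.6564331054688, 122.20164489746094), (35.6462287902832, 19.43275260925293), 67.17804718017578)
0.06 23 [0.5442 0.1148 0.0883] [0.5414 0.1093 0.0658] [0.5584 0.1421 0.1098] ((550.431884765625, 124.84821319580078), (35.50026321411133, 4.892036437988281), 67.06178283691406)
0.04 319 [0.5641 0.1439 0.0525] [0.5323 0.1093 0.0401] [0.5954 0.1699 0.0582] ((563.1821899414062, 141.47169494628906), (64.2567367553711, 58.2832145690918), 11.370292663574219)
```

Emit:
carry_out --motion '[{"fingers": 91.8,"dx": 2,"dy": 60,"dz": 0,"wx": 0,"wy": 0,"wz": 0},{"fingers": 91.8,"dx": 2,"dy": 120,"dz": 0,"wx": 0,"wy": 0,"wz": 0},{"fingers": 91.8,"dx": 2,"dy": 170,"dz": 0,"wx": 0,"wy": 0,"wz": 0},{"fingers": 91.8,"dx": 2,"dy": 205,"dz": 0,"wx": 0,"wy": 0,"wz": 0},{"fingers": 91.8,"dx": 2,"dy": 230,"dz": 0,"wx": 0,"wy": 0,"wz": 0},{"fingers": 60,"dx": 2,"dy": 234,"dz": 0,"wx": 0,"wy": 0,"wz": 0},{"fingers": 35,"dx": 2,"dy": 234,"dz": 0,"wx": 0,"wy": 0,"wz": 0},{"fingers": 22,"dx": 2,"dy": 234,"dz": 0,"wx": 0,"wy": 0,"wz": 0},{"fingers": 0,"dx": 2,"dy": 234,"dz": 0,"wx": 0,"wy": 0,"wz": 0},{"fingers": 0,"dx": 2,"dy": 234,"dz": 0,"wx": 0,"wy": 0,"wz": 0},{"fingers": 0,"dx": 2,"dy": 234,"dz": 0,"wx": 0,"wy": 0,"wz": 0},{"fingers": 0,"dx": 2,"dy": 234,"dz": 0,"wx": 0,"wy": 0,"wz": 0}]' --squeeze 25

```text
time_s: 3.45
tcp_pos: [0.5488, 0.1062, 0.1663]
tcp_rot: [[0.38, -0.001, -0.925], [0.925, -0.001, 0.38], [-0.001, -1.0, 0.001]]
force: [-0.1, -0.2, 0.0]
grip_width: 0.0264
```

Emit:
carry_out --motion '[{"fingers": 0,"dx": 0,"dy": 0,"dz": 0,"wx": 0,"wy": 0,"wz": 0},{"fingers": 0,"dx": 0,"dy": 0,"dz": 0,"wx": 0,"wy": 0,"wz": 0},{"fingers": 0,"dx": 0,"dy": 0,"dz": 0,"wx": 0,"wy": 0,"wz": 0},{"fingers": 0,"dx": 0,"dy": -10,"dz": 0,"wx": 0,"wy": 0,"wz": 0},{"fingers": 0,"dx": 0,"dy": -40,"dz": 0,"wx": 0,"wy": 0,"wz": 0},{"fingers": 0,"dx": 0,"dy": -80,"dz": 0,"wx": 0,"wy": 0,"wz": 0},{"fingers": 0,"dx": 0,"dy": -105,"dz": 0,"wx": 0,"wy": 0,"wz": 0},{"fingers": 0,"dx": -1,"dy": -105,"dz": 30,"wx": 0,"wy": -0.08,"wz": 0},{"fingers": 0,"dx": -2,"dy": -105,"dz": 60,"wx": 0,"wy": -0.18,"wz": 0},{"fingers": 0,"dx": -3,"dy": -105,"dz": 95,"wx": 0,"wy": -0.28,"wz": 0},{"fingers": 0,"dx": -3,"dy": -105,"dz": 130,"wx": 0,"wy": -0.37,"wz": 0},{"fingers": 0,"dx": -3,"dy": -105,"dz": 153,"wx": 0,"wy": -0.43,"wz": 0},{"fingers": 0,"dx": -3,"dy": -105,"dz": 153,"wx": 0,"wy": -0.43,"wz": 0},{"fingers": 0,"dx": -3,"dy": -105,"dz": 153,"wx": 0,"wy": -0.43,"wz": 0}]' --squeeze 30

```text
time_s: 5.2
tcp_pos: [0.4072, 0.1612, 0.2718]
tcp_rot: [[-0.039, 0.0, -0.999], [0.999, -0.001, -0.039], [-0.001, -1.0, -0.0]]
force: [0.3, -0.8, -3.1]
grip_width: 0.0162
```

Run:
```python
from h import *
np.set_printoptions(precision=4,suppress=True)
st(); im,_=grab('wrist','w3'); grab('top','t3');ims,_=grab('scene','s3')
im,W=fcloud('w3')
def sel(W,x,y,z): return ((W>[x[0],y[0],z[0]])&(W<[x[1],y[1],z[1]])).all(-1)
for n,W in (('w',W),('t',cloud('t3')[1]),('s',cloud('s3')[1])):
  m=sel(W,(.34,.46),(.235,.285),(.17,.2)); P=W[m]; print(n,'rail',len(P))
  if len(P)>20:
    for x0 in(.36,.38,.4,.42,.44):
      q=P[abs(P[:,0]-x0)<.01]
      if len(q)>3: print(x0,np.median(q,0),q[:,1].min(),q[:,1].max(),q[:,2].max())
  m=sel(W,(.36,.46),(.12,.24),(.08,.26))
  for z in np.arange(.1,.26,.02):
    q=W[m];q=q[abs(q[:,2]-z)<.01]
    if len(q)>3: print('  dip z',round(z,2),len(q),q.min(0)[:2],q.max(0)[:2])
cv2.imwrite('pics/s3c.png',np.hstack([cv2.resize(ims[80:240,300:460],(480,480),interpolation=2),cv2.resize(im[40:280,240:400],(320,480))])[:,:,::-1])
```

```text
t 5.2 p [0.4072 0.1612 0.2718] yaw_cw -2.23 ydir [ 0.    -0.001 -1.   ] F [ 0.3  -0.8  -3.08] w 0.0162 q [-12.   3. -14. 115.   1.  63.  66.]
w rail 2373
0.36 [0.36   0.2602 0.1895] 0.25581695315375935 0.26833535118762847 0.19181732242700605
0.38 [0.38   0.2609 0.1894] 0.2567919928430453 0.26959971211162675 0.1919327049868649
0.4 [0.3995 0.2622 0.1895] 0.2574626062513535 0.2705169744654401 0.1928016646579199
0.42 [0.4199 0.263  0.1895] 0.25837944264038387 0.27148257865000164 0.19180076436506205
0.44 [0.4395 0.2639 0.1895] 0.2593421499509976 0.2712961050947753 0.19199956470565221
  dip z 0.1 1133 [0.3885 0.1693] [0.437  0.2243]
  dip z 0.12 2169 [0.376  0.1599] [0.4384 0.2251]
  dip z 0.14 878 [0.3758 0.16  ] [0.4383 0.2256]
  dip z 0.16 1022 [0.3762 0.1601] [0.4341 0.2276]
  dip z 0.18 55 [0.3996 0.1594] [0.4006 0.1637]
  dip z 0.2 60 [0.3995 0.1596] [0.4016 0.1919]
  dip z 0.22 189 [0.3982 0.1597] [0.4083 0.1953]
  dip z 0.24 1588 [0.3981 0.1599] [0.4163 0.1959]
t rail 0
  dip z 0.12 12 [0.3749 0.1677] [0.3855 0.187 ]
  dip z 0.14 9 [0.3744 0.1686] [0.3849 0.1966]
  dip z 0.16 13 [0.3741 0.18  ] [0.3792 0.2084]
s rail 108
0.38 [0.3844 0.2574 0.1847] 0.2531483479160752 0.26084155872603443 0.18985938021628396
0.4 [0.4004 0.2567 0.1851] 0.2507637693085252 0.26184955650992403 0.18907994528183492
0.42 [0.4199 0.2585 0.1851] 0.2552361454284774 0.2655958847594217 0.19098926896351504
0.44 [0.441  0.2599 0.1852] 0.2558279714566798 0.26712637540698747 0.18925073286363212
  dip z 0.1 18 [0.3927 0.1593] [0.44   0.1875]
  dip z 0.12 138 [0.3866 0.1521] [0.4417 0.2032]
  dip z 0.14 214 [0.3859 0.1543] [0.4419 0.2264]
  dip z 0.16 141 [0.3775 0.1544] [0.4418 0.2271]
  dip z 0.18 46 [0.4007 0.1535] [0.4206 0.163 ]
  dip z 0.2 55 [0.3997 0.1527] [0.4191 0.1905]
  dip z 0.22 88 [0.4001 0.1544] [0.4203 0.195 ]
  dip z 0.24 81 [0.3998 0.1527] [0.4202 0.1947]
```

View pics/s3c.png

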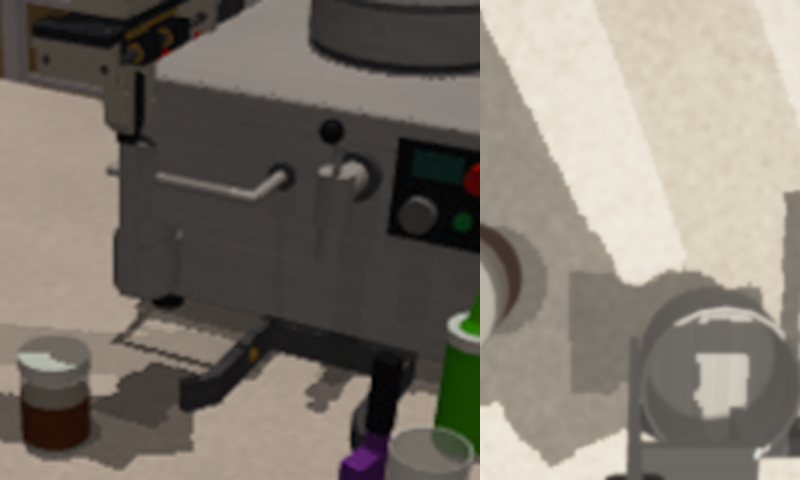

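Emit:
carry_out --motion '[{"fingers": 0,"dx": 25,"dy": 0,"dz": 0,"wx": 0,"wy": 0,"wz": 0},{"fingers": 0,"dx": 50,"dy": 0,"dz": 0,"wx": 0,"wy": 0,"wz": 0},{"fingers": 0,"dx": 75,"dy": 0,"dz": 0,"wx": 0,"wy": 0,"wz": 0},{"fingers": 0,"dx": 86,"dy": 0,"dz": 0,"wx": 0,"wy": 0,"wz": 0},{"fingers": 0,"dx": 86,"dy": 15,"dz": 0,"wx": 0,"wy": 0,"wz": 0},{"fingers": 0,"dx": 86,"dy": 30,"dz": 0,"wx": 0,"wy": 0,"wz": 0},{"fingers": 0,"dx": 86,"dy": 40,"dz": 0,"wx": 0,"wy": 0,"wz": 0},{"fingers": 0,"dx": 86,"dy": 46,"dz": 0,"wx": 0,"wy": 0,"wz": 0},{"fingers": 0,"dx": 86,"dy": 46,"dz": 0,"wx": 0,"wy": 0,"wz": 0}]'

```text
time_s: 6.48
tcp_pos: [0.4036, 0.2466, 0.2249]
tcp_rot: [[-0.038, -0.002, -0.999], [0.999, -0.001, -0.038], [-0.001, -1.0, 0.002]]
force: [-0.4, -0.5, -2.6]
grip_width: 0.0158
```

Run:
```python
from h import *
np.set_printoptions(precision=4,suppress=True)
st(); im,_=grab('wrist','w4'); im,W=fcloud('w4')
def sel(W,x,y,z): return ((W>[x[0],y[0],z[0]])&(W<[x[1],y[1],z[1]])).all(-1)
for x in (.36,.37,.44,.45):
  q=W[sel(W,(x-.006,x+.006),(.24,.285),(.175,.197))]
  if len(q):print(x,len(q),np.median(q,0),q[:,1].min(),q[:,1].max(),q[:,2].max())
q=W[sel(W,(.395,.415),(.24,.31),(.188,.215))]
print(len(q));h,e=np.histogram(q[:,1],bins=np.arange(.24,.31,.005));print(h); print([np.round(np.median(q[(q[:,1]>a)&(q[:,1]<a+.005),2]),4) if ((q[:,1]>a)&(q[:,1]<a+.005)).any() else 0 for a in e[:-1]])
```

```text
t 6.47 p [0.4036 0.2466 0.2249] yaw_cw -2.19 ydir [-0.002 -0.001 -1.   ] F [-0.42 -0.54 -2.56] w 0.0158 q [-18.  10. -18. 114.   4.  57.  54.]
0.36 492 [0.3599 0.2618 0.1894] 0.25619363408012 0.2682188370312792 0.19174274143118059
0.37 473 [0.37   0.2623 0.1895] 0.25667748431015075 0.2687912639841497 0.1916891064144256
1578
[  8 158 151 221 224 246 252 257  61   0   0   0   0   0]
[np.float64(0.2056), np.float64(0.2006), np.float64(0.1989), np.float64(0.199), np.float64(0.1988), np.float64(0.1989), np.float64(0.1991), np.float64(0.199), np.float64(0.1989), 0, 0, 0, 0, 0]
```

Emit:
carry_out --motion '[{"fingers": 0,"dx": 0,"dy": 2,"dz": 0,"wx": 0,"wy": 0,"wz": 0},{"fingers": 0,"dx": 0,"dy": 3,"dz": 0,"wx": 0,"wy": 0,"wz": 0},{"fingers": 0,"dx": 0,"dy": 3,"dz": 0,"wx": 0,"wy": 0,"wz": 0}]'

```text
time_s: 6.9
tcp_pos: [0.4038, 0.2469, 0.2224]
tcp_rot: [[-0.038, -0.001, -0.999], [0.999, -0.001, -0.038], [-0.001, -1.0, 0.001]]
force: [-0.4, -0.5, -2.5]
grip_width: 0.016
```

Emit:
carry_out --motion '[{"fingers": 0,"dx": 0,"dy": 1,"dz": 0,"wx": 0,"wy": 0,"wz": 0},{"fingers": 0,"dx": 0,"dy": 2,"dz": 0,"wx": 0,"wy": 0,"wz": 0},{"fingers": 0,"dx": 0,"dy": 2,"dz": 0,"wx": 0,"wy": 0,"wz": 0}]'

```text
time_s: 7.28
tcp_pos: [0.404, 0.247, 0.222]
tcp_rot: [[-0.038, -0.0, -0.999], [0.999, -0.001, -0.038], [-0.001, -1.0, 0.0]]
force: [-3.4, -2.5, 10.0]
grip_width: 0.0159
```

Emit:
carry_out --motion '[{"fingers": 16,"dx": 0,"dy": 0,"dz": 0,"wx": 0,"wy": 0,"wz": 0},{"fingers": 20,"dx": 0,"dy": 0,"dz": 0,"wx": 0,"wy": 0,"wz": 0},{"fingers": 24,"dx": 0,"dy": 0,"dz": 0,"wx": 0,"wy": 0,"wz": 0},{"fingers": 40,"dx": 0,"dy": 0,"dz": 0,"wx": 0,"wy": 0,"wz": 0},{"fingers": 60,"dx": 0,"dy": 0,"dz": 0,"wx": 0,"wy": 0,"wz": 0},{"fingers": 60,"dx": 0,"dy": 0,"dz": 0,"wx": 0,"wy": 0,"wz": 0},{"fingers": 60,"dx": 0,"dy": 0,"dz": 0,"wx": 0,"wy": 0,"wz": 0},{"fingers": 60,"dx": 0,"dy": 0,"dz": 0,"wx": 0,"wy": 0,"wz": 0}]'

```text
time_s: 8.28
tcp_pos: [0.404, 0.247, 0.222]
tcp_rot: [[-0.038, -0.0, -0.999], [0.999, -0.001, -0.038], [-0.001, -1.0, 0.0]]
force: [-0.4, 0.2, -0.2]
grip_width: 0.06
```

Run:
```python
from h import *
np.set_printoptions(precision=4,suppress=True)
st(); im,_=grab('wrist','w5'); ims,_=grab('scene','s5')
cv2.imwrite('pics/c5.png',np.hstack([cv2.resize(ims[60:220,300:460],(480,480),interpolation=2),cv2.resize(im[160:400,240:400],(320,480))])[:,:,::-1])
```

```text
t 8.28 p [0.404 0.247 0.222] yaw_cw -2.19 ydir [-0.    -0.001 -1.   ] F [-0.45  0.18 -0.21] w 0.06 q [-18.  10. -18. 114.   4.  57.  54.]
```

View pics/c5.png

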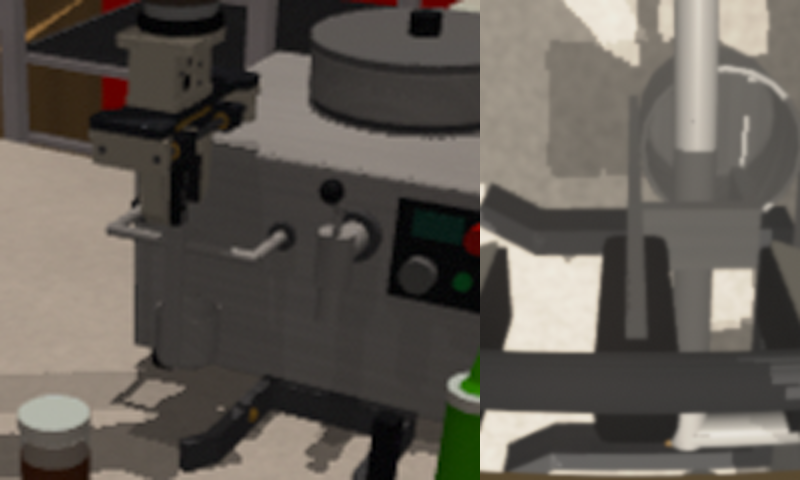

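The dipper hangs upright: in the wrist crop the rail runs between stem (635,200) and hook tip (760,225), and the force reads zero. I retreat upwards, then check the clearances for pushing the tray.

Emit:
carry_out --motion '[{"fingers": 60,"dx": 0,"dy": -20,"dz": 0,"wx": 0,"wy": 0,"wz": 0},{"fingers": 60,"dx": 0,"dy": -50,"dz": 0,"wx": 0,"wy": 0,"wz": 0},{"fingers": 60,"dx": 0,"dy": -95,"dz": 0,"wx": 0,"wy": 0,"wz": 0},{"fingers": 60,"dx": -50,"dy": -110,"dz": 0,"wx": 0,"wy": 0,"wz": 0},{"fingers": 60,"dx": -100,"dy": -110,"dz": 0,"wx": 0,"wy": 0,"wz": 0}]'

```text
time_s: 9.0
tcp_pos: [0.4088, 0.1467, 0.3338]
tcp_rot: [[-0.04, 0.003, -0.999], [0.999, 0.001, -0.04], [0.0, -1.0, -0.003]]
force: [1.4, -0.9, 0.4]
grip_width: 0.0602
```

Run:
```python
from h import *
np.set_printoptions(precision=4,suppress=True)
st(); print(to([.68,-.36,.2]))
for n in ('top0','scene0'):
  im,W=cloud(n); 
  m=((W>[.6,-.16,.02])&(W<[.8,.25,.25])).all(-1); k,l,s,c=cv2.connectedComponentsWithStats(m.astype(np.uint8))
  for i in range(1,k):
    if s[i,4]>60: q=W[l==i]; print(n,np.round(c[i]),s[i,4],q.min(0),q.max(0), 'hi',q[q[:,2]>.07][:,:2].min(0) if (q[:,2]>.07).any() else '')
im,W=fcloud('w2')
m=((W>[.58,-.16,.02])&(W<[.8,.25,.25])).all(-1)&(np.mgrid[0:480,0:640][0]<345); k,l,s,c=cv2.connectedComponentsWithStats(m.astype(np.uint8))
for i in range(1,k):
    if s[i,4]>60: q=W[l==i]; print('w2',np.round(c[i]),s[i,4],q.min(0),q.max(0))
grab('top','t6'); im,W=cloud('t6'); m=((W>[.45,-.40,.026])&(W<[.76,-.09,.045])).all(-1)
P=W[m]; r=cv2.minAreaRect((P[:,:2]*1000).astype(np.float32)); print(r)
```

```text
t 9.0 p [0.4088 0.1467 0.3338] yaw_cw -2.3 ydir [ 0.003  0.001 -1.   ] F [ 1.44 -0.86  0.35] w 0.0602 q [-11.  -1. -12. 110.  -0.  71.  69.]
[-517.2  134.4 -250.2]
top0 [309. 170.] 64 [ 0.7859 -0.1451  0.0204] [ 0.7995 -0.0447  0.0372] hi 
top0 [280. 188.] 399 [ 0.681  -0.0636  0.0202] [0.7455 0.01   0.2193] hi [ 0.704  -0.0333]
top0 [247. 185.] 447 [0.7009 0.0485 0.0209] [0.7655 0.1127 0.1037] hi [0.7009 0.0485]
top0 [189. 195.] 341 [0.6805 0.2262 0.0206] [0.7348 0.2499 0.1644] hi [0.6805 0.2262]
top0 [204. 225.] 159 [0.6193 0.1703 0.0205] [0.6503 0.2499 0.0388] hi 
top0 [328. 229.] 70 [ 0.6    -0.1597  0.022 ] [ 0.627  -0.1307  0.0388] hi 
scene0 [435. 237.] 3191 [ 0.624  -0.0649  0.02  ] [0.7693 0.25   0.2162] hi [ 0.6861 -0.034 ]
scene0 [347. 286.] 96 [ 0.6003 -0.1597  0.0221] [ 0.631  -0.129   0.0364] hi 
scene0 [434. 304.] 156 [ 0.7882 -0.141   0.0201] [ 0.8    -0.0478  0.0332] hi 
w2 [354. 198.] 182 [0.58   0.1159 0.0201] [0.5954 0.1635 0.0582]
w2 [405. 206.] 566 [0.622  0.1741 0.0201] [0.654  0.2497 0.0355]
w2 [449. 254.] 976 [0.6834 0.2303 0.0201] [0.736  0.25   0.1499]
w2 [186. 272.] 497 [ 0.5802 -0.1599  0.02  ] [ 0.6267 -0.1256  0.0379]
w2 [353. 306.] 2071 [0.7033 0.0534 0.02  ] [0.769  0.1184 0.1027]
w2 [283. 312.] 1168 [ 0.6828 -0.0591  0.02  ] [0.7482 0.01   0.1383]
((602.4761962890625, -237.91543579101562), (130.4213104248047, 181.0181121826172), 32.75332260131836)
```

Run:
```python
from h import *
np.set_printoptions(precision=4,suppress=True)
print(to([.6755,-.351,.2]))
im,W=cloud('t6'); m=((W>[.6,-.6,.006])&(W<[.85,-.27,.06])).all(-1); P=W[m]
h=np.array([-.541,.841]);r=np.array([.841,.541]);c=np.array([.6025,-.2378])
L=np.c_[(P[:,:2]-c)@h,(P[:,:2]-c)@r]*1000
q=L[L[:,0]<-93]; print(len(q)); print('within |lat|<110',np.sort(q[abs(q[:,1])<70][:,0])[::-1][:10])
for a in range(-180,-90,10):
  k=q[abs(q[:,0]-a)<5]; print(a,len(k),k[:,1].min() if len(k) else '')
```

```text
[-497.4  135.1 -250.9]
2992
within |lat|<110 [-105.6562 -106.1918 -117.0114 -118.96   -139.1109 -148.1866 -150.9894
 -156.4252 -157.8917 -173.4695]
-180 60 -77.58616280864182
-170 27 32.21478517061411
-160 7 -59.902383360539375
-150 3 -92.2044226635566
-140 1 55.1629147339094
-130 0 
-120 3 -57.53142322543621
-110 2 -21.971800647799995
-100 0
```

Emit:
carry_out --motion '[{"fingers": 60,"dx": -60,"dy": 0,"dz": -10,"wx": 0,"wy": 0,"wz": 0},{"fingers": 60,"dx": -115,"dy": 20,"dz": -40,"wx": 0,"wy": 0.15,"wz": 0},{"fingers": 60,"dx": -170,"dy": 40,"dz": -65,"wx": 0,"wy": 0.3,"wz": 0},{"fingers": 60,"dx": -225,"dy": 60,"dz": -95,"wx": 0,"wy": 0.45,"wz": 0},{"fingers": 60,"dx": -275,"dy": 80,"dz": -125,"wx": 0,"wy": 0.6,"wz": 0},{"fingers": 60,"dx": -330,"dy": 100,"dz": -155,"wx": 0,"wy": 0.75,"wz": 0},{"fingers": 60,"dx": -385,"dy": 120,"dz": -185,"wx": 0,"wy": 0.9,"wz": 0},{"fingers": 60,"dx": -440,"dy": 135,"dz": -215,"wx": 0,"wy": 1.04,"wz": 0},{"fingers": 60,"dx": -497,"dy": 135,"dz": -251,"wx": 0,"wy": 1.04,"wz": 0},{"fingers": 60,"dx": -497,"dy": 135,"dz": -251,"wx": 0,"wy": 1.04,"wz": 0},{"fingers": 60,"dx": -497,"dy": 190,"dz": -251,"wx": 0,"wy": 1.04,"wz": 0},{"fingers": 60,"dx": -497,"dy": 245,"dz": -251,"wx": 0,"wy": 1.04,"wz": 0},{"fingers": 60,"dx": -497,"dy": 290,"dz": -251,"wx": 0,"wy": 1.04,"wz": 0},{"fingers": 60,"dx": -497,"dy": 312,"dz": -251,"wx": 0,"wy": 1.04,"wz": 0},{"fingers": 60,"dx": -497,"dy": 317,"dz": -251,"wx": 0,"wy": 1.04,"wz": 0},{"fingers": 60,"dx": -497,"dy": 317,"dz": -251,"wx": 0,"wy": 1.04,"wz": 0}]'

```text
time_s: 11.05
tcp_pos: [0.677, -0.3519, 0.0197]
tcp_rot: [[0.846, 0.003, -0.533], [0.533, -0.005, 0.846], [-0.0, -1.0, -0.006]]
force: [0.5, -0.8, 1.2]
grip_width: 0.0601
```

Run:
```python
from h import *
s=st(); R=np.array(s['tcp_rot']); c=np.array([.6025,-.2378]); d=R.T@np.r_[c-s['tcp_pos'][:2],0]; print('centre in tool',d, 'tray heading in tool', R.T@[-.541,.841,0]); print(R)
```

```text
t 11.05 p [ 0.677  -0.3519  0.0197] yaw_cw 57.76 ydir [ 0.003 -0.005 -1.   ] F [ 0.53 -0.77  1.19] w 0.0601 q [ 19.  50.  10.  78. -10.  52.  64.]
centre in tool [-0.00213455 -0.00084158  0.13620107] tray heading in tool [-0.00900159 -0.00617846  0.9999214 ]
[[ 8.45851948e-01  3.29496540e-03 -5.33407560e-01]
 [ 5.33417737e-01 -5.22697222e-03  8.45835798e-01]
 [-1.10681470e-06 -9.99980911e-01 -6.17883762e-03]]
```

Emit:
carry_out --motion '[{"fingers": 60,"dx": -2,"dy": 3,"dz": 20,"wx": 0,"wy": -0.01,"wz": 0},{"fingers": 60,"dx": -2,"dy": 6,"dz": 28,"wx": 0,"wy": -0.01,"wz": 0},{"fingers": 60,"dx": -2,"dy": 6,"dz": 34,"wx": 0,"wy": -0.01,"wz": 0},{"fingers": 60,"dx": -2,"dy": 6,"dz": 39,"wx": 0,"wy": -0.01,"wz": 0},{"fingers": 60,"dx": -2,"dy": 6,"dz": 44,"wx": 0,"wy": -0.01,"wz": 0}]'

```text
time_s: 11.68
tcp_pos: [0.6528, -0.3172, 0.0145]
tcp_rot: [[0.841, 0.006, -0.541], [0.541, -0.008, 0.841], [0.001, -1.0, -0.01]]
force: [2.0, -2.3, 1.0]
grip_width: 0.0598
```

```bash
cat >> h.py <<'E'
def tray(tag,y0,y1,x0=.44,x1=.68):
    im,W=cloud(tag); m=((W>[x0,y0,.028])&(W<[x1,y1,.040])).all(-1)
    k,l,s,c=cv2.connectedComponentsWithStats(cv2.morphologyEx(m.astype(np.uint8),cv2.MORPH_CLOSE,np.ones((3,3))))
    i=1+np.argmax(s[1:,4]); P=W[(l==i)&m]; return s[i,4],cv2.minAreaRect((P[:,:2]*1000).astype(np.float32))
E
python3 - <<'E'
from h import *
s=st(); grab('top','t7'); print(tray('t7',-.4,-.08,.45,.76)); grab('scene','s7'); print(tray('s7',-.4,-.08,.45,.76))
E
```

```text
t 11.68 p [ 0.6528 -0.3172  0.0145] yaw_cw 57.23 ydir [ 0.006 -0.008 -1.   ] F [ 1.96 -2.31  1.01] w 0.0598 q [ 17.  47.  10.  85. -10.  48.  63.]
(np.int32(803), ((634.7219848632812, -192.439453125), (63.17137145996094, 177.6916046142578), 52.83386993408203))
(np.int32(365), ((604.3693237304688, -165.5481719970703), (53.62792205810547, 72.13976287841797), 31.160768508911133))
```

The tray is in contact (about 3 N opposing) and follows the fingers. Next I push along an arc that turns it about 30° clockwise onto the machine's axis.

Emit:
carry_out --motion '[{"fingers": 60,"dx": 0,"dy": 0,"dz": 8,"wx": 0,"wy": 0,"wz": 0},{"fingers": 60,"dx": -5,"dy": 0,"dz": 18,"wx": 0,"wy": 0.05,"wz": 0},{"fingers": 60,"dx": -9,"dy": 0,"dz": 28,"wx": 0,"wy": 0.1,"wz": 0},{"fingers": 60,"dx": -12,"dy": 0,"dz": 39,"wx": 0,"wy": 0.15,"wz": 0},{"fingers": 60,"dx": -16,"dy": 0,"dz": 50,"wx": 0,"wy": 0.2,"wz": 0},{"fingers": 60,"dx": -18,"dy": 0,"dz": 61,"wx": 0,"wy": 0.25,"wz": 0},{"fingers": 60,"dx": -20,"dy": 0,"dz": 72,"wx": 0,"wy": 0.3,"wz": 0},{"fingers": 60,"dx": -22,"dy": 0,"dz": 83,"wx": 0,"wy": 0.35,"wz": 0},{"fingers": 60,"dx": -23,"dy": 0,"dz": 94,"wx": 0,"wy": 0.4,"wz": 0},{"fingers": 60,"dx": -23,"dy": 0,"dz": 105,"wx": 0,"wy": 0.45,"wz": 0},{"fingers": 60,"dx": -23,"dy": 0,"dz": 116,"wx": 0,"wy": 0.5,"wz": 0},{"fingers": 60,"dx": -22,"dy": 0,"dz": 123,"wx": 0,"wy": 0.53,"wz": 0},{"fingers": 60,"dx": -22,"dy": 0,"dz": 123,"wx": 0,"wy": 0.53,"wz": 0}]'

```text
time_s: 13.4
tcp_pos: [0.5668, -0.2242, 0.0131]
tcp_rot: [[0.999, 0.004, -0.043], [0.043, -0.006, 0.999], [0.004, -1.0, -0.006]]
force: [0.1, -1.5, 0.6]
grip_width: 0.0603
```

Run:
```python
from h import *
s=st(); a,_=grab('top','t8'); b,_=grab('scene','s8'); c,_=grab('wrist','w8')
print(tray('t8',-.3,.08)); print(tray('s8',-.3,.08))
cv2.imwrite('pics/c8.png',np.hstack([cv2.resize(b[150:360,260:470],(400,400)),cv2.resize(a[160:340,220:400],(400,400))])[:,:,::-1])
im,W=fcloud('w8'); m=((W>[.4,-.3,.026])&(W<[.7,.1,.042])).all(-1); m[330:]=0
k,l,q,_=cv2.connectedComponentsWithStats(m.astype(np.uint8)); i=1+np.argmax(q[1:,4]); P=W[l==i]; print('w',q[i],cv2.minAreaRect((P[:,:2]*1000).astype(np.float32)))
```

```text
t 13.4 p [ 0.5668 -0.2242  0.0131] yaw_cw 87.54 ydir [ 0.004 -0.006 -1.   ] F [ 0.1  -1.53  0.63] w 0.0603 q [  6.  39.  17. 104. -17.  39.  35.]
(np.int32(1029), ((593.5646362304688, -71.17617797851562), (88.2506103515625, 176.2795867919922), 47.352378845214844))
(np.int32(1101), ((567.2604370117188, -124.87866973876953), (133.1586151123047, 183.48245239257812), 1.9868942499160767))
w [  155     0   339   330 99503] ((568.5433349609375, -158.41845703125), (131.19537353515625, 144.8502960205078), 2.172398090362549)
```

View pics/c8.png

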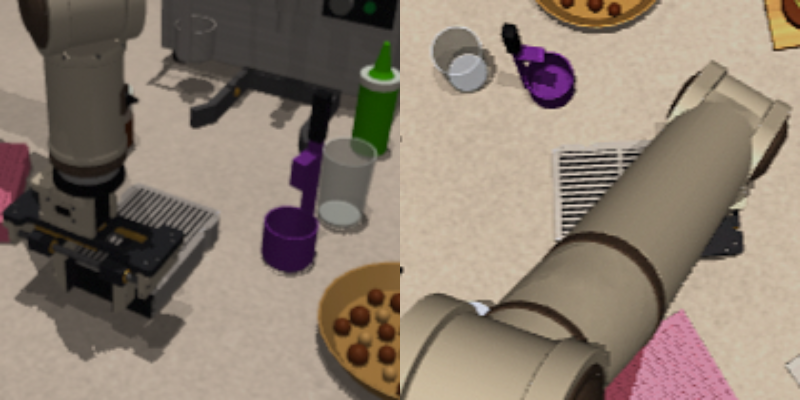

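Run:
```python
from h import *
for tag in('w8','w2','w5','w4'):
  im,W=fcloud(tag)
  for y in (.2,.21,.22,.24,.26):
    o=[tag,y]
    for a,b in((.45,.53),(.57,.66)):
      q=W[((W>[a,y-.005,.028])&(W<[b,y+.005,.036])).all(-1)]
      o+= [len(q)]+([round(q[:,0].min(),4),round(q[:,0].max(),4)] if len(q) else [])
    print(o)
st()
```

```text
['w8', 0.2, 0, 0]
['w8', 0.21, 0, 0]
['w8', 0.22, 0, 0]
['w8', 0.24, 0, 0]
['w8', 0.26, 0, 0]
['w2', 0.2, 68, np.float64(0.4758), np.float64(0.4901), 69, np.float64(0.6261), np.float64(0.644)]
['w2', 0.21, 70, np.float64(0.476), np.float64(0.4898), 69, np.float64(0.6237), np.float64(0.6394)]
['w2', 0.22, 64, np.float64(0.476), np.float64(0.4894), 67, np.float64(0.6235), np.float64(0.6381)]
['w2', 0.24, 65, np.float64(0.4746), np.float64(0.488), 63, np.float64(0.6224), np.float64(0.6363)]
['w2', 0.26, 64, np.float64(0.4736), np.float64(0.4873), 62, np.float64(0.6213), np.float64(0.635)]
['w5', 0.2, 132, np.float64(0.4743), np.float64(0.4899), 80, np.float64(0.6262), np.float64(0.6412)]
['w5', 0.21, 140, np.float64(0.4751), np.float64(0.4901), 85, np.float64(0.6225), np.float64(0.6387)]
['w5', 0.22, 126, np.float64(0.4749), np.float64(0.4896), 87, np.float64(0.6216), np.float64(0.6372)]
['w5', 0.24, 43, np.float64(0.4737), np.float64(0.48), 92, np.float64(0.6211), np.float64(0.6372)]
['w5', 0.26, 0, 99, np.float64(0.6195), np.float64(0.636)]
['w4', 0.2, 138, np.float64(0.4734), np.float64(0.4907), 0]
['w4', 0.21, 118, np.float64(0.4754), np.float64(0.49), 0]
['w4', 0.22, 88, np.float64(0.4748), np.float64(0.4852), 25, np.float64(0.6222), np.float64(0.6359)]
['w4', 0.24, 34, np.float64(0.4736), np.float64(0.4779), 96, np.float64(0.6205), np.float64(0.6369)]
['w4', 0.26, 0, 90, np.float64(0.6193), np.float64(0.6354)]
t 13.55 p [ 0.567  -0.2242  0.0128] yaw_cw 87.53 ydir [ 0.004 -0.005 -1.   ] F [ 0.22 -0.81  0.15] w 0.0603 q [  6.  39.  17. 104. -17.  39.  35.]
```

Emit:
carry_out --motion '[{"fingers": 60,"dx": 0,"dy": 0,"dz": 12,"wx": 0,"wy": 0,"wz": 0},{"fingers": 60,"dx": 1,"dy": -1,"dz": 30,"wx": 0,"wy": 0.003,"wz": 0},{"fingers": 60,"dx": 1,"dy": -1,"dz": 48,"wx": 0,"wy": 0.003,"wz": 0},{"fingers": 60,"dx": 2,"dy": -1,"dz": 66,"wx": 0,"wy": 0.003,"wz": 0},{"fingers": 60,"dx": 2,"dy": -2,"dz": 84,"wx": 0,"wy": 0.003,"wz": 0},{"fingers": 60,"dx": 3,"dy": -2,"dz": 102,"wx": 0,"wy": 0.003,"wz": 0},{"fingers": 60,"dx": 3,"dy": -2,"dz": 120,"wx": 0,"wy": 0.003,"wz": 0},{"fingers": 60,"dx": 4,"dy": -2,"dz": 138,"wx": 0,"wy": 0.003,"wz": 0},{"fingers": 60,"dx": 4,"dy": -3,"dz": 156,"wx": 0,"wy": 0.003,"wz": 0},{"fingers": 60,"dx": 4,"dy": -3,"dz": 174,"wx": 0,"wy": 0.003,"wz": 0},{"fingers": 60,"dx": 4,"dy": -3,"dz": 185,"wx": 0,"wy": 0.003,"wz": 0},{"fingers": 60,"dx": 4,"dy": -3,"dz": 185,"wx": 0,"wy": 0.003,"wz": 0}]'

```text
time_s: 15.05
tcp_pos: [0.5631, -0.0376, 0.0148]
tcp_rot: [[0.999, 0.004, -0.042], [0.042, -0.005, 0.999], [0.004, -1.0, -0.005]]
force: [-0.3, 0.0, -1.0]
grip_width: 0.0601
```

Run:
```python
from h import *
s=st(); b,_=grab('scene','s9'); c,_=grab('wrist','w9')
print(tray('s9',-.1,.16))
im,W=fcloud('w9'); m=((W>[.4,-.1,.026])&(W<[.7,.16,.042])).all(-1); m[330:]=0
k,l,q,_=cv2.connectedComponentsWithStats(m.astype(np.uint8)); i=1+np.argmax(q[1:,4]); P=W[l==i]; print('w',q[i],cv2.minAreaRect((P[:,:2]*1000).astype(np.float32)))
for y in (.21,.24,.26):
    for a,b2 in((.45,.53),(.57,.66)):
      q=W[((W>[a,y-.005,.028])&(W<[b2,y+.005,.036])).all(-1)]
      print(y,len(q),[round(q[:,0].min(),4),round(q[:,0].max(),4)] if len(q) else '')
```

```text
t 15.05 p [ 0.5631 -0.0376  0.0148] yaw_cw 87.59 ydir [ 0.004 -0.005 -1.   ] F [-0.34  0.05 -0.96] w 0.0601 q [-13.  36.  18. 110. -17.  36.  18.]
(np.int32(576), ((599.0582885742188, 70.91700744628906), (113.13551330566406, 224.7571563720703), 27.623519897460938))
w [  156     0   335   330 96640] ((564.6583862304688, 26.242568969726562), (131.32571411132812, 145.613525390625), 2.506899118423462)
0.21 0 
0.21 0 
0.24 0 
0.24 0 
0.26 0 
0.26 0
```

Emit:
carry_out --motion '[{"fingers": 60,"dx": 0,"dy": 0,"dz": 10,"wx": 0,"wy": 0,"wz": 0},{"fingers": 60,"dx": 0,"dy": 0,"dz": 24,"wx": 0,"wy": 0.003,"wz": 0},{"fingers": 60,"dx": 0,"dy": 0,"dz": 38,"wx": 0,"wy": 0.003,"wz": 0},{"fingers": 60,"dx": 0,"dy": 0,"dz": 52,"wx": 0,"wy": 0.003,"wz": 0},{"fingers": 60,"dx": 0,"dy": 0,"dz": 66,"wx": 0,"wy": 0.003,"wz": 0},{"fingers": 60,"dx": 0,"dy": 0,"dz": 80,"wx": 0,"wy": 0.003,"wz": 0},{"fingers": 60,"dx": 0,"dy": 0,"dz": 94,"wx": 0,"wy": 0.003,"wz": 0},{"fingers": 60,"dx": 0,"dy": 0,"dz": 105,"wx": 0,"wy": 0.003,"wz": 0},{"fingers": 60,"dx": 0,"dy": 0,"dz": 110,"wx": 0,"wy": 0.003,"wz": 0}]'

```text
time_s: 16.27
tcp_pos: [0.5584, 0.0719, 0.0141]
tcp_rot: [[0.999, 0.004, -0.038], [0.038, -0.005, 0.999], [0.003, -1.0, -0.005]]
force: [-0.1, -4.8, 3.3]
grip_width: 0.0602
```

Emit:
carry_out --motion '[{"fingers": 60,"dx": 0,"dy": 0,"dz": 8,"wx": 0,"wy": 0,"wz": 0},{"fingers": 60,"dx": 0,"dy": 0,"dz": 16,"wx": 0,"wy": 0,"wz": 0},{"fingers": 60,"dx": 0,"dy": 0,"dz": 24,"wx": 0,"wy": 0,"wz": 0},{"fingers": 60,"dx": 0,"dy": 0,"dz": 32,"wx": 0,"wy": 0,"wz": 0},{"fingers": 60,"dx": 0,"dy": 0,"dz": 40,"wx": 0,"wy": 0,"wz": 0},{"fingers": 60,"dx": 0,"dy": 0,"dz": 45,"wx": 0,"wy": 0,"wz": 0},{"fingers": 60,"dx": 0,"dy": 0,"dz": 45,"wx": 0,"wy": 0,"wz": 0}]'

```text
time_s: 17.15
tcp_pos: [0.5565, 0.1144, 0.014]
tcp_rot: [[0.999, 0.003, -0.037], [0.037, -0.008, 0.999], [0.003, -1.0, -0.008]]
force: [0.5, -8.5, 6.5]
grip_width: 0.0601
```

Run:
```python
from h import *
st()
```

```text
t 17.15 p [0.5565 0.1144 0.014 ] yaw_cw 87.88 ydir [ 0.003 -0.008 -1.   ] F [ 0.47 -8.48  6.49] w 0.0601 q [-29.  37.  18. 109. -18.  37.   2.]
```

Emit:
carry_out --motion '[{"fingers": 60,"dx": 0,"dy": 0,"dz": 3,"wx": 0,"wy": 0,"wz": 0},{"fingers": 60,"dx": 0,"dy": 0,"dz": 6,"wx": 0,"wy": 0,"wz": 0},{"fingers": 60,"dx": 0,"dy": 0,"dz": 8,"wx": 0,"wy": 0,"wz": 0},{"fingers": 60,"dx": 0,"dy": 0,"dz": 8,"wx": 0,"wy": 0,"wz": 0}]'

```text
time_s: 17.65
tcp_pos: [0.556, 0.1191, 0.014]
tcp_rot: [[0.999, 0.002, -0.035], [0.035, -0.011, 0.999], [0.002, -1.0, -0.011]]
force: [-0.7, -9.8, 6.5]
grip_width: 0.0598
```

Emit:
carry_out --motion '[{"fingers": 60,"dx": 0,"dy": 0,"dz": 4,"wx": 0,"wy": 0,"wz": 0},{"fingers": 60,"dx": 0,"dy": 0,"dz": 7,"wx": 0,"wy": 0,"wz": 0},{"fingers": 60,"dx": 0,"dy": 0,"dz": 7,"wx": 0,"wy": 0,"wz": 0}]'

```text
time_s: 18.02
tcp_pos: [0.5553, 0.1247, 0.0139]
tcp_rot: [[0.999, 0.001, -0.034], [0.034, -0.012, 0.999], [0.001, -1.0, -0.012]]
force: [-0.3, -5.3, 5.6]
grip_width: 0.0598
```

Emit:
carry_out --motion '[{"fingers": 60,"dx": 0,"dy": 0,"dz": 2,"wx": 0,"wy": 0,"wz": 0},{"fingers": 60,"dx": 0,"dy": 0,"dz": 3,"wx": 0,"wy": 0,"wz": 0},{"fingers": 60,"dx": 0,"dy": 0,"dz": 3,"wx": 0,"wy": 0,"wz": 0}]'

```text
time_s: 18.4
tcp_pos: [0.5545, 0.1284, 0.0135]
tcp_rot: [[0.999, -0.0, -0.034], [0.034, -0.012, 0.999], [-0.001, -1.0, -0.012]]
force: [-0.5, -2.7, 2.2]
grip_width: 0.0599
```

Run:
```python
from h import *
st(); c,_=grab('wrist','w10'); b,_=grab('scene','s10')
im,W=fcloud('w10'); m=((W>[.4,.05,.026])&(W<[.7,.5,.042])).all(-1); m[330:]=0
cv2.imwrite('pics/c10.png',np.hstack([cv2.resize(b[130:250,320:440],(480,480),interpolation=2),cv2.resize(c,(320,240))[:, :].repeat(2,0)])[:,:,::-1])
```

```text
t 18.4 p [0.5545 0.1284 0.0135] yaw_cw 88.03 ydir [-0.    -0.012 -1.   ] F [-0.53 -2.74  2.15] w 0.0599 q [-31.  37.  19. 109. -18.  37.   1.]
```

View pics/c10.png

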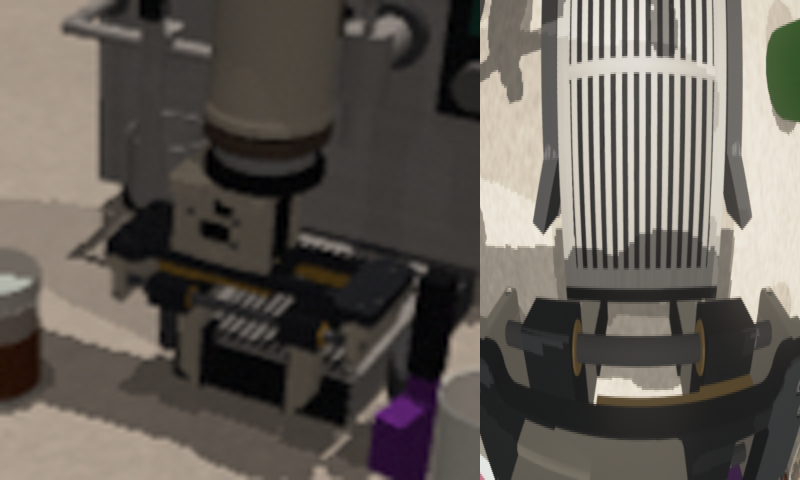

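Run:
```python
from h import *
im,W=fcloud('w10')
ax=np.array([-.038,.999]);
def prof(x0,x1,lo=.015,hi=.042):
  q=W[((W>[x0,.05,lo])&(W<[x1,.35,hi])).all(-1)]; s=q[:,:2]@ax; return len(q),np.round(np.percentile(s,[0,.5,1,2,5]),4)
print('near flare',prof(.455,.49,.025)); print('far flare',prof(.625,.66,.025))
m=((W>[.5,.05,.02])&(W<[.61,.35,.042])).all(-1); m[296:]=0
q=W[m]; print('tray rear',np.round(np.percentile(q[:,:2]@ax,[0,.5,1,2,5]),4))
for v in range(285,305,2): print(v,W[v,310],im[v,310])
```

```text
near flare (7385, array([0.1474, 0.1492, 0.1502, 0.1517, 0.155 ]))
far flare (5989, array([0.1493, 0.1506, 0.1515, 0.1529, 0.1559]))
tray rear [0.1203 0.1223 0.1231 0.1245 0.1287]
285 [0.55260674 0.14781581 0.03494599] [109 105 100]
287 [0.55263084 0.14678516 0.03468255] [106 103  97]
289 [0.55265521 0.14576351 0.03445405] [71 69 66]
291 [0.55268    0.144781   0.03431959] [38 38 36]
293 [0.55270783 0.14438605 0.03535724] [37 36 36]
295 [0.55273248 0.14335471 0.03513878] [38 37 35]
297 [0.55275762 0.14239612 0.03507556] [37 36 35]
299 [0.55278292 0.14144492 0.03503785] [37 37 36]
301 [0.55280696 0.14007019 0.0342185 ] [53 51 48]
303 [5.52779799e-01 1.20646662e-01 8.84062908e-05] [110 105  96]
```

Emit:
carry_out --motion '[{"fingers": 60,"dx": 0,"dy": 0,"dz": 1,"wx": 0,"wy": 0,"wz": 0},{"fingers": 60,"dx": 0,"dy": 0,"dz": 2,"wx": 0,"wy": 0,"wz": 0},{"fingers": 60,"dx": 0,"dy": 0,"dz": 2,"wx": 0,"wy": 0,"wz": 0},{"fingers": 60,"dx": 0,"dy": 0,"dz": 2,"wx": 0,"wy": 0,"wz": 0}]'

```text
time_s: 19.0
tcp_pos: [0.5543, 0.1296, 0.0134]
tcp_rot: [[0.999, -0.0, -0.034], [0.034, -0.013, 0.999], [-0.001, -1.0, -0.013]]
force: [-1.2, -5.4, 2.7]
grip_width: 0.0601
```

Run:
```python
from h import *
st(); grab('wrist','w11'); im,W=fcloud('w11')
for u in (300,310,320):
  k=[v for v in range(285,320) if W[v,u,2]>.025 and W[v,u,2]<.04]; print(u,k[-1],W[k[-1],u])
```

```text
t 19.0 p [0.5543 0.1296 0.0134] yaw_cw 88.05 ydir [-0.    -0.013 -1.   ] F [-1.17 -5.36  2.69] w 0.0601 q [-31.  37.  19. 109. -17.  37.   0.]
300 302 [0.54850781 0.14148377 0.03561967]
310 302 [0.55261559 0.14090985 0.03425927]
320 301 [0.55673184 0.14179322 0.03475445]
```

Emit:
carry_out --motion '[{"fingers": 60,"dx": 0,"dy": 0,"dz": 2,"wx": 0,"wy": 0,"wz": 0},{"fingers": 60,"dx": 0,"dy": 0,"dz": 3,"wx": 0,"wy": 0,"wz": 0},{"fingers": 60,"dx": 0,"dy": 0,"dz": 3,"wx": 0,"wy": 0,"wz": 0}]'

```text
time_s: 19.42
tcp_pos: [0.5545, 0.1305, 0.0135]
tcp_rot: [[0.999, -0.0, -0.033], [0.033, -0.015, 0.999], [-0.001, -1.0, -0.015]]
force: [-0.6, -7.4, 3.4]
grip_width: 0.0599
```

Emit:
carry_out --motion '[{"fingers": 60,"dx": 0,"dy": 0,"dz": -3,"wx": 0,"wy": 0,"wz": 0},{"fingers": 60,"dx": 0,"dy": 0,"dz": -15,"wx": 0,"wy": 0,"wz": 0},{"fingers": 60,"dx": 0,"dy": 0,"dz": -40,"wx": 0,"wy": 0,"wz": 0},{"fingers": 60,"dx": 0,"dy": -30,"dz": -60,"wx": 0.015,"wy": 0,"wz": 0},{"fingers": 60,"dx": 0,"dy": -80,"dz": -60,"wx": 0.015,"wy": 0,"wz": 0},{"fingers": 60,"dx": 0,"dy": -130,"dz": -60,"wx": 0.015,"wy": 0,"wz": 0},{"fingers": 60,"dx": 0,"dy": -130,"dz": -60,"wx": 0.015,"wy": 0,"wz": 0}]'

```text
time_s: 20.3
tcp_pos: [0.5599, 0.0729, 0.1487]
tcp_rot: [[0.999, 0.008, -0.033], [0.033, 0.003, 0.999], [0.008, -1.0, 0.003]]
force: [0.4, 0.5, -0.7]
grip_width: 0.0598
```

```bash
cat > chk.py <<'E'
import sys
from h import *
tag=sys.argv[1]
st(); c,_=grab('wrist',tag); im,W=fcloud(tag)
ax=np.array([-.038,.999]);lat=np.array([.999,.038])
S=W[...,:2]@ax; L=W[...,:2]@lat-.5646; Z=W[...,2]
L0=L; ok=(Z>.024)&(Z<.04)&(S>.08)&(S<.3)
v=np.mgrid[0:480,0:640][0]; ok&=v<320
for n,a,b in(('tray',-.05,.05),('nearflare',-.098,-.08),('farflare',.08,.098)):
  for k in np.arange(a,b-1e-6,(b-a)/5):
    q=S[ok&(L>k)&(L<k+(b-a)/5)]; print(n,round(k,3),len(q),np.round(np.percentile(q,[0,1]),4) if len(q) else '')
q=L[ok&(S>.13)&(S<.14)]; print('tray lat',len(q),np.round(np.percentile(q,[0,1,99,100]),4) if len(q) else '')
cv2.imwrite(f'pics/{tag}c.png',cv2.resize(c[0:330,200:440],(480,600))[:,:,::-1])
E
python3 chk.py w12
```

```text
t 20.3 p [0.5599 0.0729 0.1487] yaw_cw 88.13 ydir [ 0.008  0.003 -1.   ] F [ 0.44  0.48 -0.67] w 0.0598 q [-28.  24.  23. 107. -12.  50.   2.]
tray -0.05 3942 [0.121  0.1221]
tray -0.03 3901 [0.1209 0.1218]
tray -0.01 3968 [0.1208 0.1216]
tray 0.01 3942 [0.1208 0.1216]
tray 0.03 3903 [0.1204 0.1217]
nearflare -0.098 8 [0.1531 0.1532]
nearflare -0.094 50 [0.1513 0.1514]
nearflare -0.091 99 [0.1488 0.1495]
nearflare -0.087 154 [0.1478 0.148 ]
nearflare -0.084 290 [0.15   0.1516]
farflare 0.08 209 [0.1539 0.1541]
farflare 0.084 157 [0.1493 0.1494]
farflare 0.087 101 [0.1503 0.151 ]
farflare 0.091 46 [0.1527 0.1531]
farflare 0.094 8 [0.1545 0.1546]
tray lat 2384 [-0.0663 -0.0646  0.0624  0.0645]
```

View pics/w12c.png

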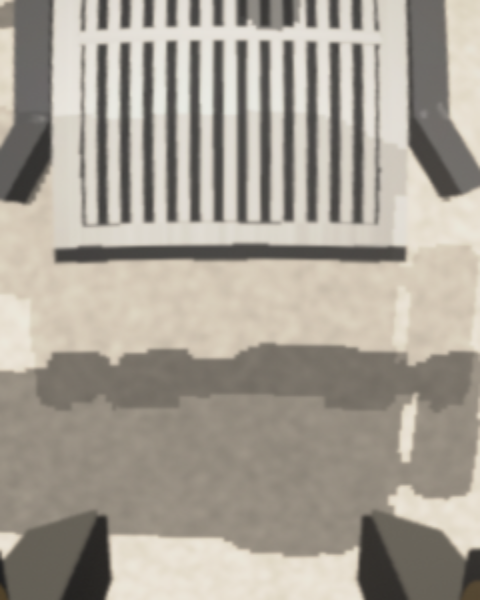

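Rear panel to flare tips measures 27.7 mm against the expected 28. I confirm the catch with a second short push, to see whether the force rises at once and the tray stays put.

Emit:
carry_out --motion '[{"fingers": 60,"dx": -1,"dy": 60,"dz": 0,"wx": 0,"wy": 0,"wz": 0},{"fingers": 60,"dx": -1,"dy": 110,"dz": 5,"wx": 0,"wy": 0,"wz": 0},{"fingers": 60,"dx": -1,"dy": 133,"dz": 20,"wx": 0,"wy": 0,"wz": 0},{"fingers": 60,"dx": -1,"dy": 133,"dz": 40,"wx": 0,"wy": 0,"wz": 0},{"fingers": 60,"dx": -1,"dy": 133,"dz": 50,"wx": 0,"wy": 0,"wz": 0},{"fingers": 60,"dx": -1,"dy": 133,"dz": 54,"wx": 0,"wy": 0,"wz": 0},{"fingers": 60,"dx": -1,"dy": 133,"dz": 56,"wx": 0,"wy": 0,"wz": 0},{"fingers": 60,"dx": -1,"dy": 133,"dz": 56,"wx": 0,"wy": 0,"wz": 0}]'

```text
time_s: 21.35
tcp_pos: [0.5561, 0.1289, 0.0142]
tcp_rot: [[0.999, 0.005, -0.033], [0.033, 0.002, 0.999], [0.005, -1.0, 0.002]]
force: [0.4, -0.4, 0.2]
grip_width: 0.06
```

Emit:
carry_out --motion '[{"fingers": 60,"dx": 0,"dy": 0,"dz": 2,"wx": 0,"wy": 0,"wz": 0},{"fingers": 60,"dx": 0,"dy": 0,"dz": 4,"wx": 0,"wy": 0,"wz": 0},{"fingers": 60,"dx": 0,"dy": 0,"dz": 4,"wx": 0,"wy": 0,"wz": 0}]'

```text
time_s: 21.72
tcp_pos: [0.5563, 0.1307, 0.0145]
tcp_rot: [[0.999, 0.005, -0.031], [0.031, 0.0, 1.0], [0.005, -1.0, 0.0]]
force: [-0.7, -4.8, 3.7]
grip_width: 0.0598
```

Emit:
carry_out --motion '[{"fingers": 60,"dx": 0,"dy": 0,"dz": 3,"wx": 0,"wy": 0,"wz": 0},{"fingers": 60,"dx": 0,"dy": 0,"dz": 5,"wx": 0,"wy": 0,"wz": 0},{"fingers": 60,"dx": 0,"dy": 0,"dz": 5,"wx": 0,"wy": 0,"wz": 0}]'

```text
time_s: 22.1
tcp_pos: [0.5563, 0.1313, 0.0145]
tcp_rot: [[1.0, 0.005, -0.029], [0.029, -0.004, 1.0], [0.005, -1.0, -0.004]]
force: [-0.9, -10.3, 3.7]
grip_width: 0.0598
```

Emit:
carry_out --motion '[{"fingers": 60,"dx": 0,"dy": 0,"dz": -3,"wx": 0,"wy": 0,"wz": 0},{"fingers": 60,"dx": 0,"dy": 0,"dz": -15,"wx": 0,"wy": 0,"wz": 0},{"fingers": 60,"dx": 0,"dy": 0,"dz": -40,"wx": 0,"wy": 0,"wz": 0},{"fingers": 60,"dx": 0,"dy": -30,"dz": -60,"wx": 0,"wy": 0,"wz": 0},{"fingers": 60,"dx": 0,"dy": -80,"dz": -60,"wx": 0,"wy": 0,"wz": 0},{"fingers": 60,"dx": 0,"dy": -130,"dz": -60,"wx": 0,"wy": 0,"wz": 0},{"fingers": 60,"dx": 0,"dy": -130,"dz": -60,"wx": 0,"wy": 0,"wz": 0}]'

```text
time_s: 22.98
tcp_pos: [0.5608, 0.0721, 0.1491]
tcp_rot: [[0.999, 0.013, -0.029], [0.029, -0.001, 1.0], [0.013, -1.0, -0.002]]
force: [0.8, 0.0, 0.7]
grip_width: 0.06
```

```bash
python3 chk.py w13
```

```text
t 22.98 p [0.5608 0.0721 0.1491] yaw_cw 88.34 ydir [ 0.013 -0.001 -1.   ] F [0.84 0.03 0.72] w 0.06 q [-29.  24.  24. 107. -12.  50.   2.]
tray -0.05 3881 [0.1213 0.1224]
tray -0.03 3867 [0.1211 0.122 ]
tray -0.01 3913 [0.1209 0.1218]
tray 0.01 3870 [0.1216 0.1224]
tray 0.03 3802 [0.1212 0.1225]
nearflare -0.098 9 [0.1532 0.1532]
nearflare -0.094 47 [0.1506 0.1509]
nearflare -0.091 101 [0.1487 0.1494]
nearflare -0.087 158 [0.1477 0.1478]
nearflare -0.084 303 [0.1506 0.1521]
farflare 0.08 208 [0.1538 0.1544]
farflare 0.084 160 [0.1492 0.1493]
farflare 0.087 96 [0.1507 0.1508]
farflare 0.091 53 [0.1525 0.153 ]
farflare 0.094 5 [0.1552 0.1552]
tray lat 2358 [-0.0662 -0.0646  0.0626  0.0642]
```

Emit:
carry_out --motion '[{"fingers": 60,"dx": -20,"dy": -50,"dz": -40,"wx": 0,"wy": 0,"wz": 0},{"fingers": 60,"dx": -50,"dy": -100,"dz": -80,"wx": 0,"wy": 0,"wz": 0},{"fingers": 60,"dx": -70,"dy": -150,"dz": -130,"wx": 0,"wy": 0,"wz": 0},{"fingers": 60,"dx": -70,"dy": -170,"dz": -190,"wx": 0,"wy": 0,"wz": 0},{"fingers": 60,"dx": -70,"dy": -170,"dz": -240,"wx": 0,"wy": 0,"wz": 0},{"fingers": 60,"dx": -70,"dy": -170,"dz": -240,"wx": 0,"wy": 0,"wz": 0}]'

```text
time_s: 23.78
tcp_pos: [0.4932, -0.1747, 0.3167]
tcp_rot: [[1.0, 0.009, -0.022], [0.022, -0.004, 1.0], [0.009, -1.0, -0.004]]
force: [0.5, 0.9, -1.0]
grip_width: 0.0597
```

Run:
```python
from h import *
np.set_printoptions(precision=4,suppress=True)
st(); b,_=grab('scene','s14'); a,_=grab('top','t14')
cv2.imwrite('pics/c14.png',np.hstack([cv2.resize(b[80:280,290:490],(400,400),interpolation=2),cv2.resize(a[160:340,120:300],(400,400),interpolation=2)])[:,:,::-1])
im,W=cloud('s14'); m=((W>[.36,.18,.08])&(W<[.44,.30,.30])).all(-1); q=W[m]
for z in np.arange(.1,.28,.03): p=q[abs(q[:,2]-z)<.008]; print(round(z,2),len(p),np.median(p,0) if len(p) else '')
```

```text
t 23.77 p [ 0.4932 -0.1747  0.3167] yaw_cw 88.75 ydir [ 0.009 -0.004 -1.   ] F [ 0.51  0.91 -1.04] w 0.0597 q [-15.  10.  36. 103.  -6.  69.  24.]
0.1 121 [0.4191 0.2545 0.1005]
0.13 28 [0.4075 0.2433 0.1291]
0.16 47 [0.4079 0.2456 0.161 ]
0.19 117 [0.4107 0.2556 0.1876]
0.22 45 [0.4101 0.2388 0.2212]
0.25 45 [0.4099 0.2386 0.2499]
0.28 0
```

View pics/c14.png

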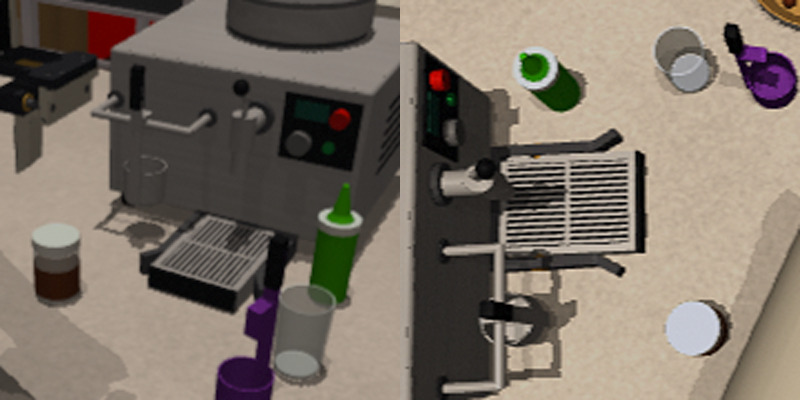

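The dipper hangs upright on the rail (left crop (140,130), right crop (510,315)). The tray sits between the guides under the tap (right crop (570,200)). The bottle, jar, beaker and purple dipper all stand where they were.

```bash
python3 -c "
from plant import env; print(env.hand_in())"
```

```text
the job is handed in; nothing more can be done
None
```

The job is handed in at about 24 s of robot time. The steel dipper hangs on the rail and the drip tray is home under the tap.

- **Dipper:** I gripped it, hooked it over the middle of the rail and let it go. The last pictures show it upright with the rail inside its hook. The wrist force read about zero after release.
- **Tray:** I pushed it from behind with both fingers in an arc onto the machine's axis, then straight in between the guides. The push force rose to about 10 N and then fell to about 3 N as it reached home. A second push of about 10 N barely moved it.
- **Tray position:** Its rear stands 27–28 mm out of the guide ends, against the 28 mm expected. The two measurements differ by about 0.4 mm, which is within noise.
- **Everything else:** The bottle, jar, beaker and purple dipper stand where they were in the last pictures. I did not check the mould, the pink tray and the rest of the bench again at the end, but no move went low near the mould. The arm ended clear of everything.
- **Not confirmed directly:** I could not read the catches or see the balls. That they hold the tray rests on the push forces and its position. The highest push force I read was 10.3 N, at the bottom of the stated 10–17 N range. I only read forces at the end of each move, so a higher peak in between could have been missed.
- **Refused move:** My first move was refused for its row format, before anything had moved.

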